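# Lock the glaze mill's pot

### The arm

A 7-joint arm with a two-finger parallel gripper is mounted at the origin on a cart in front of the work surface, level with it; the furniture and walls round the work are solid. World frame = base frame: x ahead of the robot, y to its left, z up, the work surface at z = 0. Lengths are in m, angles in degrees, forces in N, time in s.
With the tool pointing down it reaches from about 0.425 to 0.875 m from the base axis. Payload 4.7 kg.
Tool frame: the origin (TCP) lies midway between the tips of the shut fingers; the grasp point (between the pads) lies 19 mm behind it (env.grip_point_offset is the distance from the TCP to the grasp point, in m); z points along the fingers, y is the line along which they close (so a half turn about z gives the same grasp; the last joint's range is limited). The gripper opens to 87 mm and grips with 3 to 60 N. Pads are 19 mm wide; open, the fingers measure 117 mm over their backs; the gripper's body (75 mm by 190 mm) begins 51 mm behind the grasp point.
Start: joints at [76.954, 18.392, -4.016, 83.108, 1.295, 78.541, -3.26], TCP at [0.156, -0.631, 0.223] pointing down, gripper open.
Joint ranges: [-163.93, 163.93], [-17.29, 119.83], [-79.2, 71.16], [3.27, 140.29], [-89.18, 269.18], [5.43, 117.66], [-154.24, 154.24]. Speed limits (degrees/s): [147.25, 147.25, 180, 180, 180, 180, 180].

### API

Orientations are given as [roll, pitch, yaw] about the fixed x, y, z axes, in that order (R = Rz(yaw) Ry(pitch) Rx(roll)).
In Python, from cell import env gives the robot as it stands.
- The arm moves only by the shell command python3 -m jog 'ROWS' [FORCE]. ROWS is JSON, a list of rows, each a list of 7 numbers: the shift along the tool's x, y, z in m, then the turn, a rotation vector about the tool's x, y, z in rad, then the finger opening in m, from 0 to 0.087. A call has 1 to 12 rows; each row shifts and turns the commanded pose from where the row before left it, along the tool's axes as they then stand; what a row does not reach is not made up. A row lasts 1/12 s, in which the tool goes at most 41.7 mm and 7.16 degrees, less where a joint would pass 70% of its speed; a pose out of reach is approached as far as the arm can. A call is refused whole if a number of a shift passes 0.0417 or a number of a turn 0.125, either way. A call with a gripper value outside its range is refused whole. The fingers move at their own pace and stop on an object; FORCE is the grip in N (left out, the last holds). Time passes only in rows, so rows that do not move let the fingers close. It gives the time, the measured TCP pose, the force, the opening and the grip force at its end, in the units of the state.
- env.get_obs(): the state, without advancing time (a new reading comes with each control period).
- env.read_camera(name): name is "side" or "top"; returns the picture (384x512x3 uint8, blue, green, red); there is no depth.
- env.get_calibration(name): a dict with "fov_y" (degrees; the focal length in pixels is half the picture's height over the tangent of half this angle, whatever the lens; pixels are square), "cx", "cy" (the principal point, pixels), "pose" (4x4, takes a point from camera to world coordinates). Camera axes: x right, y up, looking along -z (the intrinsics and any distortion apply to the point x, -y, -z); pixel columns grow to the right and rows downward; lengths in m; the calibration is good to about 2 mm. A picture is of the moment at which its call begins. get_calibration takes no time and is no camera call.
- env.sign_off(): hands the job in; it is judged then, once.
The state is a dict: "time_s": time; "qpos": joint angles; "joint_velocities": joint speeds; "effort": joint torques, N m; "tool_pos": TCP position; "tool_rot": TCP orientation; "force": force on the tool from outside, world axes, zero at the start; "wrist_torque": the same for the moment, N m; "grip_width": finger opening in m; "grasp_force": force on a finger pad.
Only numpy, scipy, OpenCV 4.12 (cv2) and the standard library are available. Lean on these libraries where they do the work, as an engineer would, in place of code of your own. Each camera call takes 0.05 s, during which the arm holds its last target. There are 200 camera calls.

### The job

The milling pot in the blue bench mill has not been locked. Lift the mill's guard lid by its black grip, without flinging it, until it rests open on its stop; then turn the pot's lock collar clockwise by its red bar until it is hard against its stop, with the white pointer on the green mark. Leave the lid standing open, and leave the loose pots, beaker and glass where they are.

Things in the scene. Friction and masses are not known exactly. Their poses are not given: they have to be found in the camera images.
- mill: blue bench mill housing, fixed, 150 (x) x 160 (y) x 100 mm high, 5 mm walls, open top under its lid. Origin: centre of its underside, on the table. Own +x points to the hinge side (away from the robot), -x to the front with the control panel, z up. A fixed steel milling pot stands inside at its centre; the pot's flange (128 mm across, top 73 mm above the table) carries the lock collar.
- lid (a joint): guard lid, hinged at the housing's far rim: 0 = shut, 1.75 = resting open on its stop, leaning back past upright; grows as the front edge rises. A blue hood 150 x 160 mm, 26 mm deep, with clear window (top 126 mm above the table when shut), 0.26 to 0.46 kg, light damped hinge. Let go below about 1.3 rad it falls shut, above about 1.65 rad it falls open on to its stop and stays.
- lid_hinge (a point): point on the lid's hinge line, at the middle of the housing's far rim: 75 mm along the housing's +x from its centre, 100.5 mm above the table. Axes as the housing's; the hinge line runs along the housing's y.
- lid_grip (a point): centre of the lid's grip: a round black disc 32 mm in diameter, 18 mm thick, axis along the hinge line (own y), on a stem so that its centre is 32 mm ahead of the lid's front edge. The point lies 182 mm from the hinge line along the lid and 14 mm above it (lid shut). Own x, z turn with the lid. Pinched from above on its flat faces it can pivot between the finger pads as the lid swings.
- collar (a joint): lock collar on the pot, turns about the vertical axis through the housing's centre: 0 = open (pointer at black mark), 2.5 = locked, hard on its stop, white pointer at green mark; grows clockwise seen from above. Steel ring 100 mm in diameter. Friction 0.35 N m plus gasket resistance growing to about 0.23 N m at the lock; it stays where it is left.
- grip_bar (a point): centre of the red grip bar across the collar, on its axis, 101.5 mm above the table. Bar 80 long, 18 thick, 26 mm tall (88 to 114 mm above the table). Site axes match the housing's at collar 0 and turn with it. At collar q the bar lies at angle 1.25 - q (mod pi) from the housing's +x, counter-clockwise from above; the white pointer at pi/2 + 1.25 - q, square to the bar.
- pot_14: loose glazed teal pot with blue lid, 65x67x105 mm, a bystander on the table or in the low red crate (rim 36 mm high) in front of the mill; origin: centre of its underside
- pot_19: loose glazed green pot with green lid, 65x66x101 mm, a bystander on the table or in the low red crate (rim 36 mm high) in front of the mill; origin: centre of its underside
- mauve_beaker: loose mauve beaker with wavy rim, 66x66x70 mm, a bystander on the table or in the low red crate (rim 36 mm high) in front of the mill; origin: centre of its underside
- blue_glass: loose pale-blue glass tumbler, 61x62x72 mm, a bystander on the table or in the low red crate (rim 36 mm high) in front of the mill; origin: centre of its underside

How it is judged:
By the outcome, as a careful person would: the job done as asked, in the order asked, and still so for the second after the job is handed in, with the robot touching nothing.
It also fails if it takes over 67 s, if anything falls off the work surface, if the arm or the gripper's body presses on something with over 40 N, if the wrist force passes 120 N, or if a joint passes its speed limit or range.

## Working session

There is one attempt and no reset: what is moved stays moved. The work goes in short steps, Python scripts to look and compute and a shell command to move; the robot and the scene stay as the last step left them, time stands still between calls to the robot, and variables do not carry over. Pictures are saved under pics/ and viewed, at most 10 in all, crops included, and the job is handed in when it is done.

```bash
mkdir -p pics; ls; python3 - <<'E'
from cell import env
import cv2
o=env.get_obs();print(o)
for n in("side","top"):
    c=env.get_calibration(n);print(n,{k:(v.round(4).tolist() if hasattr(v,'round') and hasattr(v,'tolist') else v) for k,v in c.items()})
    cv2.imwrite(f"pics/{n}0.png",env.read_camera(n))
E
```

```text
pics
{'time_s': 0.0, 'qpos': array([76.95492436, 18.43802204, -4.0152589 , 83.17527658,  1.29621153,
       78.54061896, -3.26090744]), 'joint_velocities': array([ 0.06197911, -0.02551102, -0.03928453, -0.11141242,  0.00493658,
        0.05340553, -0.00103847]), 'effort': array([-9.18877267e-04, -4.91292500e+01, -4.04302133e-01, -3.12533355e+01,
       -6.39675278e-02,  4.34120209e-02,  1.57358295e-04]), 'tool_pos': array([ 0.15543698, -0.6305691 ,  0.22146996]), 'tool_rot': array([-1.79891393e+02,  7.06091896e-03,  1.38539159e+01]), 'force': array([-0.1231777 , -0.4584132 ,  0.67183566]), 'wrist_torque': array([ 0.06948726, -0.06741658, -0.0025344 ]), 'grasp_force': 0.0, 'grip_width': 0.0871078766031136}
side {'fov_y': 47.1366087660313, 'cx': 249.01931720296764, 'cy': 195.37601948165238, 'pose': [[-1.0, -0.0011, 0.0044, 0.4936], [0.0045, -0.3586, 0.9335, 1.0218], [0.0005, 0.9335, 0.3586, 0.4906], [0.0, 0.0, 0.0, 1.0]]}
top {'fov_y': 43.44038994034337, 'cx': 247.91881393271785, 'cy': 194.79163228820738, 'pose': [[-0.0216, 0.9923, -0.1222, 0.3533], [-0.9997, -0.0203, 0.0119, 0.0603], [0.0094, 0.1224, 0.9924, 1.2683], [0.0, 0.0, 0.0, 1.0]]}
```

View pics/side0.png

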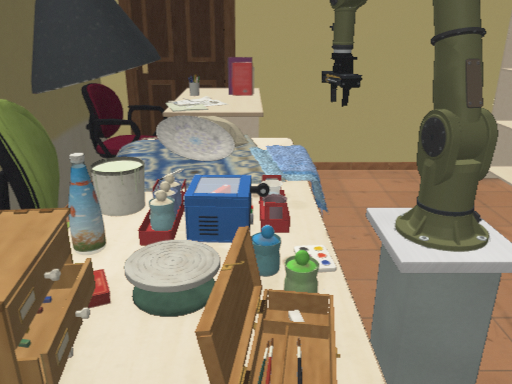

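View pics/top0.png

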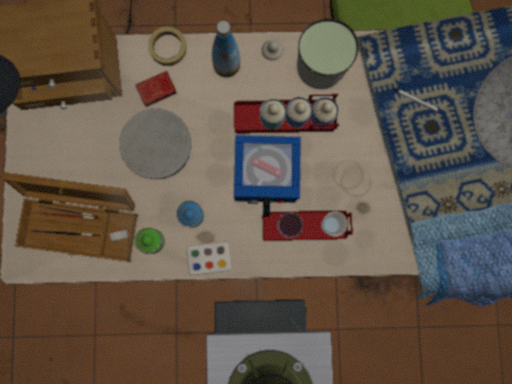

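The side view shows the blue mill at about (220,207) with its black grip at (262,190). The top view shows the lid at about (267,168), the grip at (266,208), and the crate with beaker (290,225) and glass (333,224) in front. The pots are at (190,213) and (150,240).

```bash
cat > h.py <<'E'
from cell import env
import cv2, numpy as np
def ray(n,u,v):
    c=env.get_calibration(n);f=192/np.tan(np.radians(c["fov_y"]/2));P=np.array(c["pose"])
    d=P[:3,:3]@np.array([(u-c["cx"])/f,-(v-c["cy"])/f,-1.]);return P[:3,3],d
def onz(n,u,v,z):
    o,d=ray(n,u,v);return (o+d*(z-o[2])/d[2])
def proj(n,p):
    c=env.get_calibration(n);f=192/np.tan(np.radians(c["fov_y"]/2));P=np.array(c["pose"])
    q=P[:3,:3].T@(np.array(p)-P[:3,3]);return c["cx"]+f*q[0]/-q[2],c["cy"]-f*q[1]/-q[2]
def st():
    o=env.get_obs();print({k:np.round(o[k],3).tolist() for k in("time_s","qpos","tool_pos","tool_rot","force","grip_width","grasp_force")})
E
python3 - <<'E'
from h import *
im=cv2.imread("pics/top0.png");hsv=cv2.cvtColor(im,cv2.COLOR_BGR2HSV)
m=cv2.inRange(hsv,(105,150,60),(125,255,255));m[:, :220]=0;m[:,315:]=0;m[:120]=0;m[215:]=0
cs,_=cv2.findContours(m,cv2.RETR_EXTERNAL,cv2.CHAIN_APPROX_NONE);c=max(cs,key=cv2.contourArea)
b=cv2.boxPoints(cv2.minAreaRect(c));print(cv2.minAreaRect(c))
for p in b: print(p,onz("top",*p,.126).round(4))
print("centre",onz("top",*b.mean(0),.126))
k=cv2.inRange(hsv,(0,0,0),(180,255,50));k[:200]=0;k[220:]=0;k[:,:255]=0;k[:,280:]=0
ys,xs=np.nonzero(k);print("grip",xs.min(),xs.max(),ys.min(),ys.max(),xs.mean(),ys.mean(),onz("top",xs.mean(),ys.mean(),.12))
for u,v,z in((272,112,.1),(290,226,.07),(333,224,.07),(190,213,.1),(150,240,.1)):print(u,v,onz("top",u,v,z).round(3))
A=cv2.resize(im[120:250,220:360],None,fx=4,fy=4,interpolation=cv2.INTER_CUBIC)
s=cv2.imread("pics/side0.png")[160:260,130:330]
B=cv2.resize(s,(560,280),interpolation=cv2.INTER_CUBIC)
cv2.imwrite("pics/c1.png",cv2.vconcat([A[:320],B]))
E
```

```text
((266.9071044921875, 166.84463500976562), (63.83648681640625, 60.67103576660156), 1.5911402702331543)
[234.15884 196.28218] [0.491  0.0794 0.126 ]
[235.84348 135.63454] [0.639  0.0727 0.126 ]
[299.65536 137.40709] [ 0.6316 -0.082   0.126 ]
[297.97073 198.05473] [ 0.4836 -0.0728  0.126 ]
centre [ 0.56073079 -0.00060942  0.126     ]
grip 255 279 200 216 266.33620689655174 206.38793103448276 [0.46579485 0.0029754  0.12      ]
272 112 [ 0.704 -0.018  0.1  ]
290 226 [ 0.42  -0.057  0.07 ]
333 224 [ 0.423 -0.164  0.07 ]
190 213 [0.455 0.188 0.1  ]
150 240 [0.392 0.285 0.1  ]
```

View pics/c1.png

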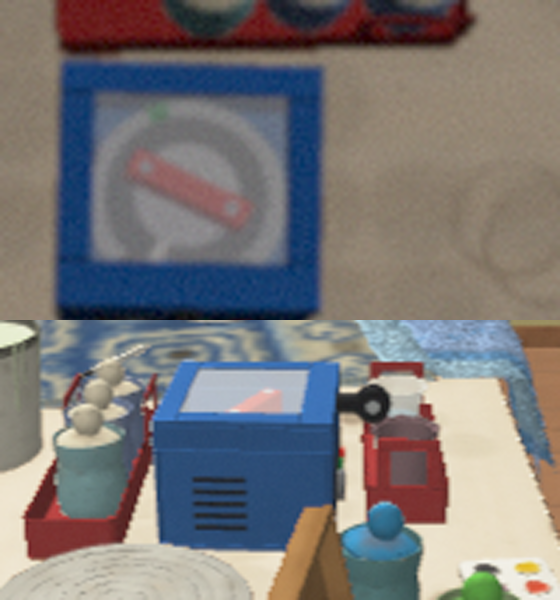

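```bash
cat >> h.py <<'E'
from scipy.spatial.transform import Rotation as Ro
def d(t,R=None):  # shift in tool axes from the measured pose to world t
    o=env.get_obs();R=Ro.from_euler('xyz',o["tool_rot"],degrees=True) if R is None else R
    return R.inv().apply(np.array(t)-o["tool_pos"]).round(4)
E
python3 - <<'E'
from h import *
o,v=ray("side",262.9,189.6)
for y in(.0117,.0137,.0157): print(y,(o+v*(y-o[1])/v[1]).round(4))
im=cv2.imread("pics/top0.png").sum(2)
print(im[202:220,256:280:1])
yaw=-2.9;c=np.array([.5625,-.0007]);a=np.radians(yaw);R=np.array([[np.cos(a),-np.sin(a)],[np.sin(a),np.cos(a)]])
g=c+R@[-.107,0];print("grip",g,proj("top",[*g,.1305]),proj("top",[*(g+R@[-.016,0]),.1145]))
for p in((-.075,.08,.126),(-.075,-.08,.126),(.075,.08,.126),(.075,-.08,.126)):print(proj("side",[*(c+R@p[:2]),p[2]]))
T=Ro.from_euler('xyz',[180,0,yaw],degrees=True)
w=[.42,-.3,.22];print(d(w,T),T.inv().apply(np.array([*g,.22])-w).round(4))
E
```

```text
0.0117 [0.4549 0.0117 0.1176]
0.0137 [0.455  0.0137 0.1183]
0.0157 [0.455  0.0157 0.1191]
[[218 221 272 305 317 296 237 128  54  72  80  39  54  99 163 219 227 255
  254 232 234 216 185 196]
 [229 277 331 367 370 358 284 144  61  66  71  73  50 142 245 302 331 336
  345 328 338 307 308 284]
 [309 329 370 391 394 384 293 172  34  71  65  65  50 164 282 359 366 383
  355 367 366 367 351 343]
 [377 374 379 384 396 372 284 171  72  39  49  33  49 175 283 357 379 366
  377 368 365 375 375 367]
 [378 380 401 397 392 372 291 176  30  58  23  12  18 155 289 361 368 370
  374 372 370 367 372 374]
 [385 392 394 389 397 373 285 182  81  49  27  52  65 160 289 356 379 374
  368 371 370 379 359 373]
 [383 383 388 392 403 375 304 189  79  27  52  67  54 156 286 361 375 372
  378 367 376 385 372 381]
 [383 389 394 395 391 379 317 173  99  58  64  54  48 167 298 361 389 390
  384 375 377 384 376 385]
 [385 396 383 394 398 377 302 189  90  35  57  54  63 148 268 356 365 359
  356 370 357 368 371 364]
 [396 389 399 381 389 367 290 167  75  31  48  35  66 138 212 276 291 275
  271 271 260 284 280 270]

[... 577 characters left out ...]
7
  147 159 117 175 157 164]
 [386 380 380 371 361 293 197 129 158 179 158 166 139 143 152 156 156 149
  164 162 171 158 141 165]
 [379 390 386 379 368 332 250 176 137 131 150 157 140 142 171 165 161 166
  168 153 166 164 187 165]]
grip [0.45563703 0.00471344] (np.float64(265.9255000194027), np.float64(210.23192099740317)) (np.float64(265.45264447288804), np.float64(217.47868373018295))
(np.float64(247.93803230228494), np.float64(196.96053973235388))
(np.float64(250.88339355783918), np.float64(174.9381580698615))
(np.float64(182.87451191772416), np.float64(195.84308135771704))
(np.float64(194.15248463725715), np.float64(174.08575224090904))
[ 0.2475 -0.3436  0.0016] [ 0.0202 -0.3061 -0.    ]
```

```bash
python3 -m jog '[[0,0,0,0,0,0.0975,0.05],[0,0,0,0,0,0.0975,0.05],[0,0,0,0,0,0.0975,0.05]]' 20
python3 -m jog '[[0.0225,-0.0312,0,0,0,0,0.05],[0.0225,-0.0312,0,0,0,0,0.05],[0.0225,-0.0312,0,0,0,0,0.05],[0.0225,-0.0312,0,0,0,0,0.05],[0.0225,-0.0312,0,0,0,0,0.05],[0.0225,-0.0312,0,0,0,0,0.05],[0.0225,-0.0312,0,0,0,0,0.05],[0.0225,-0.0312,0,0,0,0,0.05],[0.0225,-0.0312,0,0,0,0,0.05],[0.0225,-0.0312,0,0,0,0,0.05],[0.0225,-0.0312,0,0,0,0,0.05],[0,0,0,0,0,0,0.05]]'
python3 -m jog '[[0.002,-0.0306,0,0,0,0,0.05],[0.002,-0.0306,0,0,0,0,0.05],[0.002,-0.0306,0,0,0,0,0.05],[0.002,-0.0306,0,0,0,0,0.05],[0.002,-0.0306,0,0,0,0,0.05],[0.002,-0.0306,0,0,0,0,0.05],[0.002,-0.0306,0,0,0,0,0.05],[0.002,-0.0306,0,0,0,0,0.05],[0.002,-0.0306,0,0,0,0,0.05],[0.002,-0.0306,0,0,0,0,0.05],[0,0,0,0,0,0,0.05],[0,0,0,0,0,0,0.05]]'
python3 - <<'E'
from h import *
st();print(d([.455,.0045,.0965]))
E
```

```text
time_s: 0.35
tool_pos: [0.1555, -0.6308, 0.2219]
tool_rot: [-179.9, 0.0, -3.2]
force: [0.3, 0.4, -0.6]
grip_width: 0.0743
grasp_force: 0.0
time_s: 1.35
tool_pos: [0.4257, -0.2924, 0.2226]
tool_rot: [-179.8, -0.1, -2.2]
force: [1.3, 0.1, 0.5]
grip_width: 0.0499
grasp_force: 0.0
time_s: 2.35
tool_pos: [0.4555, 0.0053, 0.2224]
tool_rot: [180.0, 0.0, -2.7]
force: [0.5, -0.5, 0.2]
grip_width: 0.0499
grasp_force: 0.0
{'time_s': 2.35, 'qpos': [36.388, -5.032, -37.803, 108.094, -3.153, 75.92, -93.196], 'tool_pos': [0.456, 0.005, 0.222], 'tool_rot': [179.975, 0.012, -2.657], 'force': [0.498, -0.529, 0.188], 'grip_width': 0.05, 'grasp_force': 0.0}
[-0.0004  0.0008  0.1259]
```

```bash
python3 -m jog '[[0,0.0008,0.018,0,0,0,0.05],[0,0,0.018,0,0,0,0.05],[0,0,0.018,0,0,0,0.05],[0,0,0.018,0,0,0,0.05],[0,0,0.018,0,0,0,0.05],[0,0,0.018,0,0,0,0.05],[0,0,0.012,0,0,0,0.05],[0,0,0.006,0,0,0,0.05],[0,0,0,0,0,0,0.05]]'
python3 - <<'E'
from h import *
a=cv2.resize(env.read_camera("side")[130:240,180:320],None,fx=4,fy=4);b=cv2.resize(env.read_camera("top")[140:260,200:340],(560,480))[200:360]
cv2.imwrite("pics/g1.png",cv2.vconcat([a,b]))
E
```

```text
time_s: 3.1
tool_pos: [0.4543, 0.0017, 0.0951]
tool_rot: [-180.0, 0.2, -3.0]
force: [-0.6, 0.5, 1.2]
grip_width: 0.05
grasp_force: 0.0
```

View pics/g1.png

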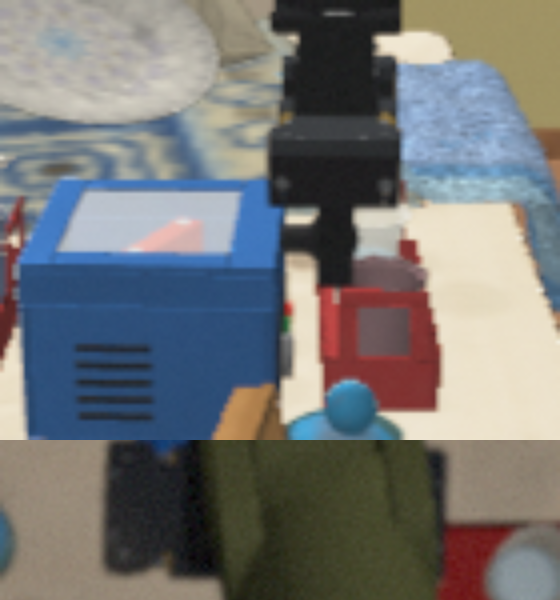

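The pads straddle the disc at crop (336,235), centred on it within about 1 mm, so I'll close and check.

```bash
python3 -m jog '[[0,0,0,0,0,0,0],[0,0,0,0,0,0,0],[0,0,0,0,0,0,0],[0,0,0,0,0,0,0],[0,0,0,0,0,0,0],[0,0,0,0,0,0,0]]' 25
python3 - <<'E'
from h import *
r=np.hypot(.182,.014);ph=np.arctan2(.014,.182)
f=lambda t:np.array([.182-r*np.cos(t+ph),-(r*np.sin(t+ph)-.014)])
t=np.r_[0,.025,np.arange(.07,1.68,.05),1.70,1.735]
D=np.diff([f(x) for x in t],axis=0)
print(len(D));print([[round(float(a),4),round(float(b),4)] for a,b in D])
E
```

```text
time_s: 3.7
tool_pos: [0.4557, 0.0028, 0.0967]
tool_rot: [180.0, -0.0, -2.9]
force: [-0.0, -1.0, 0.6]
grip_width: 0.0177
grasp_force: 5.6
36
[[0.0004, -0.0045], [0.001, -0.0082], [0.0016, -0.009], [0.002, -0.0089], [0.0024, -0.0088], [0.0029, -0.0087], [0.0033, -0.0085], [0.0037, -0.0083], [0.0041, -0.0081], [0.0045, -0.0079], [0.0049, -0.0077], [0.0053, -0.0074], [0.0057, -0.0071], [0.006, -0.0069], [0.0064, -0.0065], [0.0067, -0.0062], [0.007, -0.0059], [0.0073, -0.0055], [0.0075, -0.0051], [0.0078, -0.0048], [0.008, -0.0044], [0.0082, -0.004], [0.0084, -0.0035], [0.0086, -0.0031], [0.0087, -0.0027], [0.0088, -0.0022], [0.0089, -0.0018], [0.009, -0.0014], [0.0091, -0.0009], [0.0091, -0.0004], [0.0091, 0.0], [0.0091, 0.0005], [0.0091, 0.0009], [0.009, 0.0014], [0.0054, 0.001], [0.0062, 0.0014]]
```

```bash
python3 -m jog '[[0,0,0,0,0,0,0],[0,0,0,0,0,0,0],[0.0004,-0.0045,0,0,0,0,0]]' 2>&1 | tail -1
python3 -m jog '[[0,0,0,0,0,0,0],[0,0,0,0,0,0,0],[0.0004,0,-0.0045,0,0,0,0],[0.001,0,-0.0082,0,0,0,0],[0.0016,0,-0.009,0,0,0,0],[0.002,0,-0.0089,0,0,0,0],[0.0024,0,-0.0088,0,0,0,0],[0.0029,0,-0.0087,0,0,0,0],[0.0033,0,-0.0085,0,0,0,0],[0.0037,0,-0.0083,0,0,0,0],[0,0,0,0,0,0,0]]'
```

```text
grasp_force: 25.1
time_s: 4.87
tool_pos: [0.4717, 0.0021, 0.1614]
tool_rot: [179.7, 0.3, -3.1]
force: [-4.8, -9.3, -0.1]
grip_width: 0.0179
grasp_force: 25.0
```

I slipped in the first call: a row shifted the tool 4.5 mm sideways. I'll undo that now and then carry on.

```bash
python3 -m jog '[[0,0.0045,0,0,0,0,0],[0,0,0,0,0,0,0],[0.0041,0,-0.0081,0,0,0,0],[0.0045,0,-0.0079,0,0,0,0],[0.0049,0,-0.0077,0,0,0,0],[0.0053,0,-0.0074,0,0,0,0],[0.0057,0,-0.0071,0,0,0,0],[0.006,0,-0.0069,0,0,0,0],[0.0064,0,-0.0065,0,0,0,0],[0.0067,0,-0.0062,0,0,0,0],[0,0,0,0,0,0,0]]'
python3 - <<'E'
from h import *
st()
E
```

```text
time_s: 5.78
tool_pos: [0.5179, -0.0, 0.2212]
tool_rot: [-180.0, -0.0, -2.9]
force: [-6.1, -0.9, 4.2]
grip_width: 0.018
grasp_force: 25.0
{'time_s': 5.783, 'qpos': [34.646, 4.494, -39.152, 100.675, 2.924, 75.822, -98.023], 'tool_pos': [0.518, -0.0, 0.221], 'tool_rot': [-179.995, -0.031, -2.888], 'force': [-6.098, -0.921, 4.239], 'grip_width': 0.018, 'grasp_force': 25.0}
```

```bash
python3 -m jog '[[0.007,0,-0.0059,0,0,0,0],[0.0073,0,-0.0055,0,0,0,0],[0.0075,0,-0.0051,0,0,0,0],[0.0078,0,-0.0048,0,0,0,0],[0.008,0,-0.0044,0,0,0,0],[0.0082,0,-0.004,0,0,0,0],[0.0084,0,-0.0035,0,0,0,0],[0.0086,0,-0.0031,0,0,0,0],[0.0087,0,-0.0027,0,0,0,0],[0.0088,0,-0.0022,0,0,0,0],[0,0,0,0,0,0,0]]'
python3 -m jog '[[0.0089,0,-0.0018,0,0,0,0],[0.009,0,-0.0014,0,0,0,0],[0.0091,0,-0.0009,0,0,0,0],[0.0091,0,-0.0004,0,0,0,0],[0.0091,0,0,0,0,0,0],[0.0091,0,0.0005,0,0,0,0],[0.0091,0,0.0009,0,0,0,0],[0,0,0,0,0,0,0]]'
```

```text
time_s: 6.7
tool_pos: [0.5995, -0.0038, 0.2616]
tool_rot: [-179.9, -0.2, -2.9]
force: [-0.2, 0.2, 2.6]
grip_width: 0.018
grasp_force: 25.0
time_s: 7.37
tool_pos: [0.6629, -0.0067, 0.2637]
tool_rot: [-179.9, -0.2, -2.9]
force: [0.6, 2.2, 3.9]
grip_width: 0.0177
grasp_force: 25.0
```

```bash
python3 -m jog '[[0.006,0,0.0009,0,0,0,0],[0.005,0,0.0009,0,0,0,0],[0.005,0,0.001,0,0,0,0],[0.004,0,0.001,0,0,0,0],[0,0,0,0,0,0,0],[0,0,0,0,0,0,0]]'
python3 -m jog '[[0.0025,0,0.0006,0,0,0,0],[0,0,0,0,0,0,0],[0,0,0,0,0,0,0]]'
python3 - <<'E'
from h import *
a=env.read_camera("side")[60:260,130:330];b=env.read_camera("top")[100:250,180:380]
cv2.imwrite("pics/g2.png",cv2.resize(cv2.vconcat([a,b]),(343,600)))
E
```

```text
time_s: 7.87
tool_pos: [0.6813, -0.0076, 0.2599]
tool_rot: [-179.9, -0.1, -2.9]
force: [1.1, 4.9, 3.7]
grip_width: 0.0179
grasp_force: 25.0
time_s: 8.12
tool_pos: [0.6832, -0.0077, 0.2595]
tool_rot: [-179.9, -0.1, -2.9]
force: [0.8, 6.0, 4.3]
grip_width: 0.0176
grasp_force: 25.0
```

View pics/g2.png

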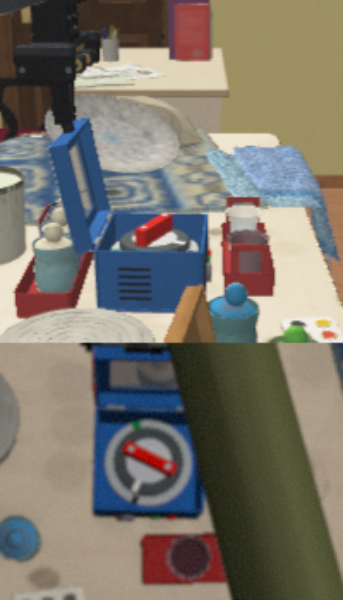

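The lid is past upright with the grip still pinched, and the bar is now exposed. I'll nudge to the stop, release, rise and back off.

```bash
python3 -m jog '[[0.0015,0,0.0003,0,0,0,0],[0,0,0,0,0,0,0],[0,0,0,0,0,0,0.04],[0,0,0,0,0,0,0.04],[0,0,0,0,0,0,0.04],[0,0,0,0,0,0,0.04],[0,0,0,0,0,0,0.04]]'
python3 -m jog '[[0,0,-0.01,0,0,0,0.04],[0,0,-0.015,0,0,0,0.04],[0,0,-0.02,0,0,0,0.04],[0,0,-0.02,0,0,0,0.0],[-0.02,0,-0.015,0,0,0,0.0],[-0.035,0,0,0,0,0,0.0],[-0.035,0,0,0,0,0,0.0],[-0.035,0,0,0,0,0,0.0],[-0.035,0,0,0,0,0,0.0],[-0.035,0,0,0,0,0,0.0],[-0.03,0,0,0,0,0,0.0],[0,0,0,0,0,0,0]]'
python3 - <<'E'
from h import *
st()
t=env.read_camera("top");cv2.imwrite("pics/t3.png",t);s=env.read_camera("side");cv2.imwrite("pics/s3.png",s)
hsv=cv2.cvtColor(t,cv2.COLOR_BGR2HSV)
m=cv2.inRange(hsv,(0,150,120),(8,255,255))|cv2.inRange(hsv,(172,150,120),(180,255,255));m[:130]=0;m[195:]=0;m[:,:240]=0;m[:,300:]=0
cs,_=cv2.findContours(m,cv2.RETR_EXTERNAL,cv2.CHAIN_APPROX_NONE)
if cs:
    c=max(cs,key=cv2.contourArea);R=cv2.minAreaRect(c);print(R);b=cv2.boxPoints(R)
    for p in b:print(onz("top",*p,.114).round(4))
    print(onz("top",*R[0],.114))
cv2.imwrite("pics/g3.png",cv2.resize(cv2.vconcat([s[60:260,130:330],t[100:250,180:380]]),(343,600)))
E
```

```text
time_s: 8.8
tool_pos: [0.6843, -0.0103, 0.258]
tool_rot: [179.9, 0.1, -3.0]
force: [0.6, 0.0, -0.1]
grip_width: 0.0379
grasp_force: 0.0
time_s: 9.8
tool_pos: [0.4556, 0.0032, 0.3406]
tool_rot: [179.7, -0.0, -2.9]
force: [1.0, 0.5, 0.2]
grip_width: 0.0009
grasp_force: 0.0
{'time_s': 9.8, 'qpos': [38.161, -7.467, -37.403, 96.496, -4.237, 89.411, -91.897], 'tool_pos': [0.456, 0.003, 0.341], 'tool_rot': [179.711, -0.049, -2.93], 'force': [1.044, 0.454, 0.204], 'grip_width': 0.001, 'grasp_force': 0.0}
```

View pics/g3.png

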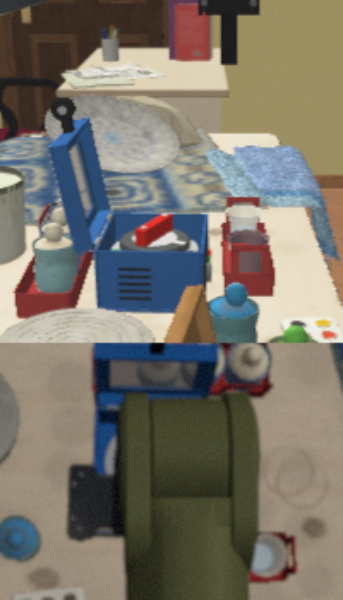

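The lid stands open on its own. The arm blocks the bar in the top view now, so I'll measure it in the earlier unobstructed picture.

```bash
python3 - <<'E'
from h import *
t=cv2.imread("pics/g2.png");hsv=cv2.cvtColor(t,cv2.COLOR_BGR2HSV)
m=cv2.inRange(hsv,(0,150,120),(8,255,255))|cv2.inRange(hsv,(172,150,120),(180,255,255));m[:430]=0;m[490:]=0;m[:,200:]=0
cs,_=cv2.findContours(m,cv2.RETR_EXTERNAL,cv2.CHAIN_APPROX_NONE)
c=max(cs,key=cv2.contourArea);R=cv2.minAreaRect(c);print(R)
U=lambda p:(180+(p[0]+.5)/1.715-.5,100+(p[1]+.5)/(600/350)-200-.5)
P=[onz("top",*U(p),.114) for p in cv2.boxPoints(R)];print(np.round(P,4))
print(onz("top",*U(R[0]),.114))
# side: bar near-end etc
s=cv2.imread("pics/s3.png");h=cv2.cvtColor(s,cv2.COLOR_BGR2HSV)
m=cv2.inRange(h,(0,150,100),(8,255,255))|cv2.inRange(h,(172,150,100),(180,255,255));m[:180]=0;m[215:]=0;m[:,:195]=0;m[:,245:]=0
y,x=np.nonzero(m);print("side",x.min(),x.max(),y.min(),y.max())
for c0 in((.5625,-.0007),(.558,-.0007)):
  c0=np.array(c0);a=np.radians(68.7);u=np.array([np.cos(a),np.sin(a)]);n=np.array([-u[1],u[0]])
  q=np.array([proj("side",[*(c0+i*.04*u+j*.009*n),z]) for i in(-1,1) for j in(-1,1) for z in(.088,.114)]);print(q.min(0),q.max(0))
  q=np.array([proj("top",[*(c0+i*.04*u+j*.009*n),.114]) for i in(-1,1) for j in(-1,1)]);print("top pred",q.round(1).tolist(),"meas",[np.round(U(p),1).tolist() for p in cv2.boxPoints(R)])
E
```

```text
((149.64195251464844, 457.1856384277344), (55.89925765991211, 11.848552703857422), 26.029592514038086)
[[ 0.5746  0.0375  0.114 ]
 [ 0.5898  0.0297  0.114 ]
 [ 0.553  -0.0406  0.114 ]
 [ 0.5379 -0.0328  0.114 ]]
[ 0.56379437 -0.00161131  0.114     ]
side 209 229 185 203
[208.86087882 183.79646043] [229.17416426 205.21411208]
top pred [[283.4, 169.2], [280.9, 176.0], [252.5, 158.0], [250.0, 164.9]] meas [[250.89999389648438, 162.39999389648438], [253.89999389648438, 156.1999969482422], [283.20001220703125, 170.5], [280.20001220703125, 176.6999969482422]]
[210.73471533 183.79465116] [230.92663394 205.21178882]
top pred [[283.5, 171.0], [281.0, 177.9], [252.5, 159.8], [250.0, 166.7]] meas [[250.89999389648438, 162.39999389648438], [253.89999389648438, 156.1999969482422], [283.20001220703125, 170.5], [280.20001220703125, 176.6999969482422]]
```

```bash
cat > path.py <<'E'
from h import *
YAW=-2.9;C=np.array([.563,-.001])
T=Ro.from_euler('xyz',[180,0,YAW],degrees=True)
def tcp(q,gap,z=.093):   # finger-box centre pushing bar end B at collar q (rad), standing off by gap
    a=1.25-q;b=-np.array([np.cos(a),np.sin(a)]);n=np.array([-b[1],b[0]])
    rho=.032-.012*np.clip(q/2.5,0,1);h=.0095*abs(n[0])+.015*abs(n[1])
    p=rho*b+(.009+h+gap)*n;r=np.radians(YAW)
    return np.array([C[0]+p[0]*np.cos(r)-p[1]*np.sin(r),C[1]+p[0]*np.sin(r)+p[1]*np.cos(r),z])
def rows(P):return T.inv().apply(np.diff(P,axis=0)).round(4)[:,:2].tolist()
E
python3 - <<'E'
from path import *
s=tcp(0,.010);print("start",s, d([*s[:2],.2]))
qs=np.arange(0,2.51,.1)
P=[tcp(0,.010),tcp(0,.004),tcp(0,-.002)]+[tcp(q,-.006) for q in qs]
R=rows(P);print(len(R))
for i,r in enumerate(R):print(i,round(float(qs[i-2]),1) if i>1 else 'in',r)
E
```

```text
start [ 0.58189872 -0.04270235  0.093     ] [0.1241 0.0384 0.1408]
28
0 in [-0.0057, -0.0019]
1 in [-0.0057, -0.0019]
2 0.0 [-0.0038, -0.0013]
3 0.1 [-0.0024, 0.0004]
4 0.2 [-0.0026, 0.0002]
5 0.3 [-0.0027, -0.0001]
6 0.4 [-0.0028, -0.0004]
7 0.5 [-0.0029, -0.0007]
8 0.6 [-0.0029, -0.001]
9 0.7 [-0.0029, -0.0014]
10 0.8 [-0.0028, -0.0018]
11 0.9 [-0.0026, -0.0022]
12 1.0 [-0.0024, -0.0026]
13 1.1 [-0.0021, -0.003]
14 1.2 [-0.0017, -0.0033]
15 1.3 [-0.0014, -0.0026]
16 1.4 [-0.0012, -0.0019]
17 1.5 [-0.0011, -0.0021]
18 1.6 [-0.0009, -0.0024]
19 1.7 [-0.0006, -0.0026]
20 1.8 [-0.0003, -0.0027]
21 1.9 [0.0, -0.0029]
22 2.0 [0.0004, -0.0029]
23 2.1 [0.0008, -0.0029]
24 2.2 [0.0012, -0.0029]
25 2.3 [0.0016, -0.0028]
26 2.4 [0.002, -0.0025]
27 2.5 [0.0024, -0.0023]
```

```bash
python3 -m jog '[[0.0248,0.0077,0.02,0,0,0,0],[0.0248,0.0077,0.02,0,0,0,0],[0.0248,0.0077,0.02,0,0,0,0],[0.0248,0.0077,0.02,0,0,0,0],[0.0248,0.0077,0.02,0,0,0,0],[0,0,0.02,0,0,0,0],[0,0,0.02,0,0,0,0],[0,0,0.02,0,0,0,0],[0,0,0.02,0,0,0,0],[0,0,0.02,0,0,0,0],[0,0,0,0,0,0,0],[0,0,0,0,0,0,0]]' 40
python3 - <<'E'
from path import *
print(d(tcp(0,.01)))
E
```

```text
time_s: 10.9
tool_pos: [0.5817, -0.0418, 0.1376]
tool_rot: [-179.9, 0.1, -2.9]
force: [-0.0, -0.0, 0.0]
grip_width: 0.0003
grasp_force: 0.0
[0.0003 0.0009 0.0446]
```

```bash
python3 -m jog '[[0,0,0.015,0,0,0,0],[0,0.001,0.015,0,0,0,0],[0,0,0.01,0,0,0,0],[0,0,0.005,0,0,0,0],[0,0,0,0,0,0,0],[0,0,0,0,0,0,0]]'
python3 -m jog '[[-0.0057,-0.0019,0,0,0,0,0],[-0.0057,-0.0019,0,0,0,0,0],[-0.0038,-0.0013,0,0,0,0,0],[-0.0024,0.0004,0,0,0,0,0],[-0.0026,0.0002,0,0,0,0,0],[-0.0027,-0.0001,0,0,0,0,0],[0,0,0,0,0,0,0]]'
python3 - <<'E'
from path import *
st();print(tcp(.3,-.006),tcp(.3,0))
E
```

```text
time_s: 11.4
tool_pos: [0.5821, -0.043, 0.0945]
tool_rot: [-180.0, -0.1, -2.9]
force: [-0.2, 0.3, -0.4]
grip_width: 0.0007
grasp_force: 0.0
time_s: 11.98
tool_pos: [0.5643, -0.0379, 0.0959]
tool_rot: [180.0, -0.8, -2.9]
force: [13.6, -1.3, -6.5]
grip_width: 0.0005
grasp_force: 5.6
{'time_s': 11.983, 'qpos': [34.218, 17.02, -38.073, 103.604, 11.839, 62.544, -100.925], 'tool_pos': [0.564, -0.038, 0.096], 'tool_rot': [179.986, -0.802, -2.934], 'force': [13.649, -1.252, -6.489], 'grip_width': 0.001, 'grasp_force': 5.571}
[ 0.55921928 -0.03702814  0.093     ] [ 0.56391694 -0.04076069  0.093     ]
```

```bash
python3 -m jog '[[-0.0028,-0.0004,0,0,0,0,0],[-0.0029,-0.0007,0,0,0,0,0],[-0.0029,-0.001,0,0,0,0,0],[-0.0029,-0.0014,0,0,0,0,0],[-0.0028,-0.0018,0,0,0,0,0],[0,0,0,0,0,0,0]]'
python3 - <<'E'
from path import *
st();print(tcp(.8,-.006),tcp(.8,0),tcp(.7,0))
s=env.read_camera("side");t=env.read_camera("top")
cv2.imwrite("pics/p1.png",cv2.resize(cv2.vconcat([s[140:250,150:300],t[110:230,200:350]]),(391,600)))
E
```

```text
time_s: 12.48
tool_pos: [0.5511, -0.0338, 0.097]
tool_rot: [179.8, -0.9, -3.0]
force: [12.3, -4.1, -0.4]
grip_width: 0.0006
grasp_force: 5.0
{'time_s': 12.483, 'qpos': [34.685, 15.204, -38.507, 105.466, 10.953, 62.072, -100.842], 'tool_pos': [0.551, -0.034, 0.097], 'tool_rot': [179.822, -0.904, -2.978], 'force': [12.262, -4.1, -0.424], 'grip_width': 0.001, 'grasp_force': 4.986}
[ 0.54508166 -0.03096468  0.093     ] [ 0.54741478 -0.03649248  0.093     ] [ 0.55066943 -0.03820149  0.093     ]
```

View pics/p1.png

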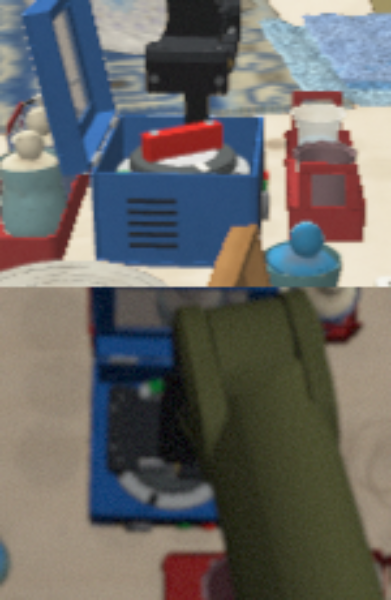

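The bar has turned (side crop, red from (142,145) to (222,135)), the finger is behind it, and the pointer at the front has moved left. I'll continue.

```bash
python3 -m jog '[[-0.0026,-0.0022,0.002,0,0,0,0],[-0.0024,-0.0026,0,0,0,0,0],[-0.0021,-0.003,0,0,0,0,0],[-0.0017,-0.0033,0,0,0,0,0],[-0.0014,-0.0026,0,0,0,0,0],[-0.0012,-0.0019,0,0,0,0,0],[-0.0011,-0.0021,0,0,0,0,0],[0,0,0,0,0,0,0]]'
python3 - <<'E'
from path import *
st();print(tcp(1.5,-.006),tcp(1.5,0),tcp(1.3,0))
E
```

```text
time_s: 13.25
tool_pos: [0.5385, -0.0193, 0.0955]
tool_rot: [179.5, -0.7, -3.1]
force: [6.6, -10.8, 5.0]
grip_width: 0.0007
grasp_force: 5.6
{'time_s': 13.25, 'qpos': [34.019, 13.824, -39.148, 107.179, 10.503, 61.736, -102.323], 'tool_pos': [0.538, -0.019, 0.096], 'tool_rot': [179.529, -0.744, -3.102], 'force': [6.574, -10.792, 4.991], 'grip_width': 0.001, 'grasp_force': 5.616}
[ 0.53342436 -0.01264886  0.093     ] [ 0.53164772 -0.01837979  0.093     ] [ 0.53491379 -0.02274491  0.093     ]
```

```bash
python3 -m jog '[[-0.0019,-0.0024,0,0,0,0,0],[-0.0016,-0.0026,0,0,0,0,0],[-0.0013,-0.0027,0,0,0,0,0],[0,-0.0029,0,0,0,0,0],[0.0004,-0.0029,0,0,0,0,0],[0.0008,-0.0029,0,0,0,0,0],[0,0,0,0,0,0,0]]'
python3 - <<'E'
from path import *
st();print(tcp(2.1,-.006),tcp(2.1,0),tcp(1.9,0))
E
```

```text
time_s: 13.83
tool_pos: [0.5344, -0.0119, 0.0951]
tool_rot: [178.9, -0.5, -3.5]
force: [3.4, -26.4, 9.0]
grip_width: 0.0004
grasp_force: 11.8
{'time_s': 13.833, 'qpos': [33.07, 13.529, -39.344, 107.565, 11.003, 61.964, -104.134], 'tool_pos': [0.534, -0.012, 0.095], 'tool_rot': [178.901, -0.546, -3.48], 'force': [3.362, -26.45, 9.034], 'grip_width': 0.0, 'grasp_force': 11.754}
[0.53368176 0.0037334  0.093     ] [5.28979509e-01 6.62983956e-06 9.30000000e-02] [ 0.52830242 -0.00665302  0.093     ]
```

```bash
python3 - <<'E'
from path import *
s=env.read_camera("side");t=env.read_camera("top")
cv2.imwrite("pics/p2.png",cv2.resize(cv2.vconcat([s[140:250,150:300],t[110:230,200:350]]),(391,600)))
E
```

```text
(no output)
```

View pics/p2.png

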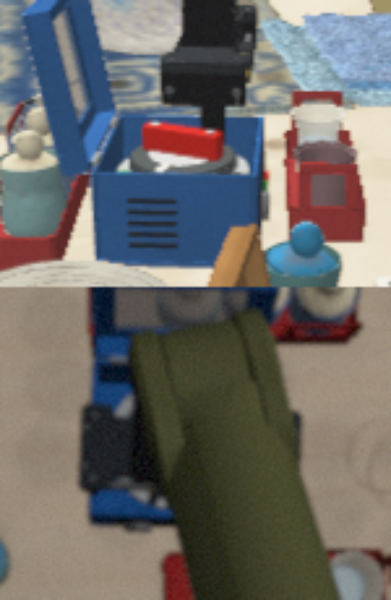

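The bar is now just past the x direction (red from (142,135) to (222,145)) with the finger behind its front end. The arm lags its command under load, so I'll go on with more lead.

```bash
python3 -m jog '[[-0.0005,-0.0026,0,0,0,0,0],[0,-0.0029,0,0,0,0,0],[0,-0.0029,0,0,0,0,0],[0,-0.0029,0,0,0,0,0],[0,0,0,0,0,0,0]]'
python3 - <<'E'
from path import *
st();print(tcp(1.9,0),tcp(2.1,0))
E
```

```text
time_s: 14.35
tool_pos: [0.5303, 0.0004, 0.0932]
tool_rot: [178.9, -0.0, -3.5]
force: [-4.4, -23.8, 6.3]
grip_width: 0.0003
grasp_force: 9.3
{'time_s': 14.35, 'qpos': [32.149, 13.651, -39.746, 107.748, 10.988, 62.294, -105.456], 'tool_pos': [0.53, 0.0, 0.093], 'tool_rot': [178.948, -0.01, -3.477], 'force': [-4.404, -23.849, 6.266], 'grip_width': 0.0, 'grasp_force': 9.34}
[ 0.52830242 -0.00665302  0.093     ] [5.28979509e-01 6.62983956e-06 9.30000000e-02]
```

```bash
python3 -m jog '[[0.0008,-0.0026,0,0,0,0,0],[0.0012,-0.0026,0,0,0,0,0],[0.0016,-0.0024,0,0,0,0,0],[0.002,-0.0022,0,0,0,0,0],[0.0022,-0.001,0,0,0,0,0],[0,0,0,0,0,0,0]]'
python3 -m jog '[[0.0022,-0.0008,0,0,0,0,0],[0.0022,-0.0008,0,0,0,0,0],[0.0022,-0.0008,0,0,0,0,0],[0,0,0,0,0,0,0]]'
python3 - <<'E'
from path import *
st();print(tcp(2.3,0),tcp(2.5,0))
E
```

```text
time_s: 14.85
tool_pos: [0.534, 0.0158, 0.0909]
tool_rot: [179.2, 0.6, -3.3]
force: [-10.3, -14.5, 4.0]
grip_width: 0.0002
grasp_force: 7.3
time_s: 15.18
tool_pos: [0.5353, 0.0167, 0.0907]
tool_rot: [179.0, 1.3, -3.2]
force: [-25.1, -19.4, 19.6]
grip_width: 0.0003
grasp_force: 15.3
{'time_s': 15.183, 'qpos': [30.142, 15.715, -39.974, 106.026, 12.005, 63.803, -107.632], 'tool_pos': [0.535, 0.017, 0.091], 'tool_rot': [178.972, 1.28, -3.25], 'force': [-25.071, -19.38, 19.649], 'grip_width': 0.0, 'grasp_force': 15.347}
[0.53148076 0.0064934  0.093     ] [0.53574182 0.01220361 0.093     ]
```

```bash
python3 -m jog '[[0.002,-0.0003,-0.001,0,0,0,0],[0.002,-0.0003,0,0,0,0,0],[0,0,0,0,0,0,0],[0,0,0,0,0,0,0]]'
python3 - <<'E'
from path import *
s=env.read_camera("side");t=env.read_camera("top")
cv2.imwrite("pics/p3.png",cv2.resize(cv2.vconcat([s[140:250,150:300],t[110:230,200:350]]),(391,600)))
E
```

```text
time_s: 15.52
tool_pos: [0.5354, 0.0166, 0.0907]
tool_rot: [178.9, 1.8, -3.3]
force: [-34.5, -19.9, 23.0]
grip_width: 0.0003
grasp_force: 19.5
```

View pics/p3.png

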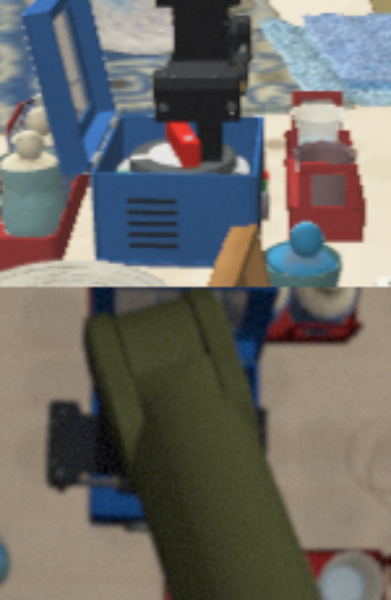

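The finger no longer moves while the force climbs (40 N), and the bar lies near its end direction. I'll back off, rise, move aside and check.

```bash
python3 -m jog '[[-0.006,0.003,0,0,0,0,0],[-0.008,0.003,0,0,0,0,0],[-0.008,0.003,0,0,0,0,0],[-0.006,0,0,0,0,0,0],[0,0,0,0,0,0,0],[0,0,-0.02,0,0,0,0],[0,0,-0.03,0,0,0,0],[0,0,-0.035,0,0,0,0],[0,0,-0.035,0,0,0,0],[0,0,-0.03,0,0,0,0],[0,0,0,0,0,0,0]]'
python3 -m jog '[[-0.005,0.032,0,0,0,0,0],[-0.005,0.032,0,0,0,0,0],[-0.005,0.032,0,0,0,0,0],[-0.005,0.032,0,0,0,0,0],[-0.005,0.032,0,0,0,0,0],[-0.005,0.032,0,0,0,0,0],[-0.005,0.032,0,0,0,0,0],[0,0.032,0,0,0,0,0],[0,0.032,0,0,0,0,0],[0,0.032,0,0,0,0,0],[0,0,0,0,0,0,0]]'
python3 - <<'E'
from path import *
s=env.read_camera("side");t=env.read_camera("top");cv2.imwrite("pics/t4.png",t)
hsv=cv2.cvtColor(t,cv2.COLOR_BGR2HSV)
m=cv2.inRange(hsv,(0,150,100),(8,255,255))|cv2.inRange(hsv,(172,150,100),(180,255,255));m[:145]=0;m[190:]=0;m[:,:245]=0;m[:,290:]=0
cs,_=cv2.findContours(m,cv2.RETR_EXTERNAL,cv2.CHAIN_APPROX_NONE)
c=max(cs,key=cv2.contourArea);R=cv2.minAreaRect(c);P=np.array([onz("top",*p,.114) for p in cv2.boxPoints(R)]);print(R,P.round(4).tolist())
e=[P[1]-P[0],P[2]-P[1]];e=max(e,key=np.linalg.norm);a=np.degrees(np.arctan2(e[1],e[0]))%180;print("bar angle",a,"expected",180-71.6-2.9)
cv2.imwrite("pics/f.png",cv2.vconcat([cv2.resize(s[130:240,150:300],(409,300)),cv2.resize(t[120:230,200:350],(409,300))]))
E
```

```text
time_s: 16.53
tool_pos: [0.5252, 0.0218, 0.2498]
tool_rot: [180.0, -0.7, -2.8]
force: [2.1, -0.2, -0.6]
grip_width: 0.0004
grasp_force: 0.0
time_s: 17.45
tool_pos: [0.4681, -0.3052, 0.2419]
tool_rot: [179.8, 0.0, -3.4]
force: [-1.2, -0.0, 0.0]
grip_width: 0.0005
grasp_force: 0.0
((267.0683288574219, 166.72018432617188), (7.0806474685668945, 32.636844635009766), 72.75853729248047) [[0.5604, 0.0389, 0.114], [0.5828, -0.0376, 0.114], [0.566, -0.0422, 0.114], [0.5437, 0.0342, 0.114]]
bar angle 106.32218742950609 expected 105.5
```

View pics/f.png

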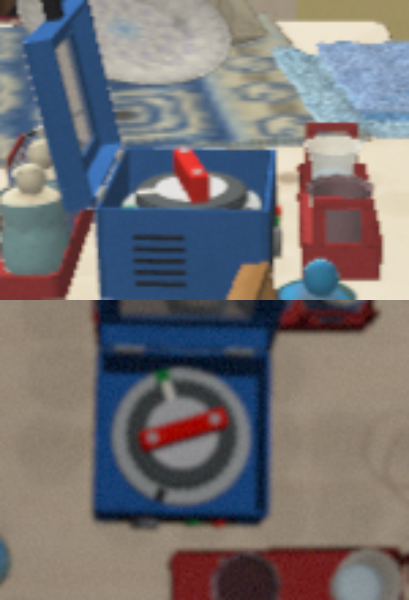

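The white pointer at (168,390) lines up with the green mark at (163,376). The bar is within 1° of locked, the lid stands open, and the beaker, glass and teal pot in view are undisturbed.

```bash
python3 -c "
from cell import env
print(env.sign_off())"
```

```text
the job is handed in; nothing more can be done
None
```

I handed the job in at about 17.5 s of the 67 s: the lid stands open on its stop, and the collar is turned hard against its stop with the white pointer on the green mark.

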